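# Fit a clean filter in the bench dust extractor and hold its spring gate open at the mark

### The arm

A 6-joint arm with a two-finger parallel gripper is mounted at the origin on a cart in front of the work surface, level with it; the furniture and walls round the work are solid. World frame = base frame: x ahead of the robot, y to its left, z up, the work surface at z = 0. Lengths are in m, angles in degrees, forces in N, time in s.
With the tool pointing down it reaches from about 0.325 to 0.85 m from the base axis. Payload 15.5 kg.
Tool frame: the origin (TCP) lies at the very end of the fingers, on their centre line; the grasp point (between the pads) lies manip.pinch_z behind it (manip.pinch_z is the distance from the TCP to the grasp point, in m); x points along the fingers, y is the direction in which the jaws open and shut, and the axes are right-handed (so a half turn about x gives the same grasp; the last joint's range is limited). The gripper opens to 91 mm and grips with 3 to 60 N. Pads are 32 mm wide; open, the fingers measure 118 mm over their backs; the gripper's body (76 mm by 178 mm) begins 60 mm behind the grasp point.
Start: joints at [59.674, 28.281, 77.091, -0, 74.628, -5.472], TCP at [0.263, 0.567, 0.214] pointing down, gripper open.
Joint ranges: [-166.48, 166.48], [-47.26, 123.95], [12.59, 153.08], [-70.14, 250.14], [6.76, 159.57], [-176.63, 176.63]. Speed limits (degrees/s): [108.29, 108.29, 147.25, 172.46, 172.46, 172.46].

### API

Orientations are given as [roll, pitch, yaw] about the fixed x, y, z axes, in that order (R = Rz(yaw) Ry(pitch) Rx(roll)).
In Python, from bench import observe, vision, manip gives the robot as it stands.
- The arm moves only by the tool jog_arm, never from a script. Its arguments are lists of equal length, an entry for each row: "grip": the gripper's target within -1 to 1 (shut at 1, half-way at 0, fully open at -1); "xyz": the shift along the world's x, y, z in m, a list of three; "angular": the turn, a rotation vector about the world's x, y, z in degrees, a list of three. A call has 1 to 20 rows; each row shifts and turns the commanded pose from where the row before left it; what a row does not reach is not made up. A row lasts 1/10 s, in which the tool goes at most 50 mm and 8.59 degrees, less where a joint would pass 70% of its speed; a pose out of reach is approached as far as the arm can. A call is refused whole if a number of a shift passes 0.05 or a number of a turn 8.59, either way. A call with a gripper value outside its range is refused whole. The fingers move at their own pace and stop on an object; "newtons" is the grip in N (left out, the last holds). Time passes only in rows, so rows that do not move let the fingers close. It gives the time, the measured TCP pose, the force and the opening at its end, in the units of the state.
- observe(): the state, without advancing time (a new reading comes with each control period).
- vision.snapshot(name): name is "scene" or "side" or "wrist"; returns a dict with "frame" (480x640x3 uint8, blue, green, red), "z_map" (480x640 float32, m along the optical axis (not along the pixel's ray), 0 where there is no reading), "fx", "fy", "cx", "cy" (pixels), "dist_coeffs" ([k1, k2, p1, p2, k3] as OpenCV has them; the pictures are not rectified), "position" and "attitude" of the camera in the world; the wrist camera has in their place "T_tool_cam" (4x4, takes a point from camera to tool coordinates, whose origin is the TCP and whose axes are the tool frame's). Camera axes: x right, y down, z forward; pixel columns grow to the right and rows downward; lengths in m; the calibration is good to about 2 mm. A picture is of the moment at which its call begins: read the wrist's pose just before it.
- manip.hand_in(): hands the job in, once; it reports no verdict.
The state is a dict: "t": time; "joint_positions": joint angles; "qd": joint speeds; "joint_torque": joint torques, N m; "ee_pos": TCP position; "tcp_rot": TCP orientation; "wrist_force": force on the tool from outside, world axes, zero at the start; "torque": the same for the moment, N m; "gripper_width": finger opening in m.
Only numpy, scipy, OpenCV 4.12 (cv2) and the standard library are available. Lean on these libraries where they do the work, as an engineer would, in place of code of your own. Each camera call takes 0.05 s, during which the arm holds its last target. There are 200 camera calls.

### The job

Get the little bench dust extractor drawing: slide the clean filter (white pleats, standing on the table) fully home in the open bay on top of the extractor and let go of it, keeping the suction gate shut until then. Then pull the spring-loaded gate out by its black grip until its red pointer stands over the yellow clip, and finish with the gate held there: do not let go. Leave the yellow clip where it is set and do not knock the green ribbon, the clay pot or the candle.

Things in the scene. Friction and masses are not known exactly. Their poses are not given: they have to be found in the camera images.
- extractor: Grey dust extractor fixed on the table, 150 (x) by 280 (y) by 104 mm, turned up to 0.35 rad. Origin: centre of its underside. Along its y: louvred fan chamber (+y, top 111 mm above the table), filter bay in the middle, intake with round bell mouth (84 mm across, centre y -78, rim 139 mm high), then an aluminium gate track (104 mm wide, top 114 mm high) from the -y end out to y -292 mm.
- bay_floor (a point): Centre of the floor of the filter bay, 12 mm above the table; axes as the extractor's. The bay is an upright slot open at the top, 113 mm along x, 31 mm along y. The filter slides straight down into it; when home, the middle of the filter's underside lies on this point.
- bay_mouth (a point): Centre of the bay's mouth, 112 mm above the table; axes as the extractor's. Its black bezel has 45 degree lead-ins that widen the slot by 7 mm a side over the top 7 mm.
- filter: Clean filter, loose, 0.16-0.28 kg, upright: blue slab with white pleats, 110 (x) by 28 (y) by 104 mm high, a 4 mm rim (132 by 46 mm) on it, then a blue pull tab 48 (x) by 10 (y) mm, 107.5 to 147.5 mm above the underside. Origin: centre of the underside; z up. Pinch the tab across y. Fits the bay either way round, x along the bay's x, 1.5 mm play a side; home, its rim is 3 mm above the bezel.
- gate_grip (a point): Centre of the gate's black grip, an upright bar 50 (x) by 12 (y) by 42 mm on the end of the steel gate plate, from 117 to 159 mm above the table, this point at 143 mm; axes as the extractor's. Pinch it from above across its 12 mm (fingers along y) and pull it along the extractor's -y.
- gate (a joint): Opening of the gate in m: 0 shut, 0.072 at its end stop, growing as the grip is pulled in the extractor's -y direction. A spring pulls it shut as soon as it is let go: 4.4 N when shut, plus 1.1 N for every 10 mm of opening (8 to 11 N at the mark), and little friction.
- gate_pointer (a point): The tip of the red pointer that goes with the gate and reaches over the track's -x rail, 116 mm above the table; level with the grip's centre along y. Axes as the extractor's.
- open_mark (a point): Middle of the top of the yellow index clip, 10 mm long along y, on the -x side of the track, 114 mm above the table; axes as the extractor's. The gate is right when pointer and clip have the same y in the extractor's axes (pointer over the clip), at 32 to 56 mm of opening. The clip is a stiff friction fit and must stay where it is set.
- clay_pot: Small terracotta pot, 75 mm across, 70 mm high, loose, bystander; origin at the centre of its underside.
- candle_gold: Gold pillar candle, 61 mm across, 131 mm high, loose, bystander; origin at the centre of its underside.
- green_ribbon: Spool of green ribbon lying flat, 83 by 75 by 40 mm, loose, bystander; origin at the centre of its underside.

How it is judged:
By the outcome, as a careful person would: the job done as asked, in the order asked, and still so for the second after the job is handed in, while the arm keeps its last pose, push and grip.
It also fails if it takes over 58 s, if anything falls off the work surface, if the arm or the gripper's body presses on something with over 40 N, if the wrist force passes 120 N, or if a joint passes its speed limit or range.

## Working session

There is one attempt and no reset: what is moved stays moved. The work goes in short steps, Python scripts to look and compute and a tool call to move; the robot and the scene stay as the last step left them, time stands still between calls to the robot, and variables do not carry over. Pictures are saved under pics/ and viewed, about 8 in all and at most 12, crops included, and the job is handed in when it is done.

Besides the shell and the picture viewer there is one more tool, called after "Call:" by a JSON object that holds its "name" and its "arguments", one argument or row to a line. jog_arm: Moves the arm, as the interface text tells. Its arguments: {"type":"object","properties":{"grip":{"type":"array"},"xyz":{"type":"array"},"angular":{"type":"array"},"newtons":{"type":"number"}},"required":["grip","xyz","angular"]}

```bash
ls; mkdir -p pics; cat > h.py <<'E'
import numpy as np, cv2
from bench import observe, vision, manip
from scipy.spatial.transform import Rotation as R
def snap(n,f=None):
    st=observe(); s=vision.snapshot(n)
    if f: cv2.imwrite('pics/'+f,s['frame'])
    K=np.array([[s['fx'],0,s['cx']],[0,s['fy'],s['cy']],[0,0,1]]);d=np.array(s['dist_coeffs'],float)
    if n=='wrist':
        T=np.eye(4);T[:3,:3]=R.from_euler('xyz',st['tcp_rot'],degrees=True).as_matrix();T[:3,3]=st['ee_pos']
        T=T@np.array(s['T_tool_cam'])
    else:
        T=None
    return s,K,d,T
E
python3 - <<'E'
from h import *
print(observe(), manip.pinch_z)
for n in('scene','side','wrist'):
    s,K,d,T=snap(n,n+'0.png'); print(n,K.tolist(),d,s.get('position'),s.get('attitude'),s.get('T_tool_cam'))
E
```

```text
pics
{'t': 0.0, 'joint_positions': array([ 5.96764429e+01,  2.83160123e+01,  7.71269386e+01,  1.60176600e-04,
        7.46288940e+01, -5.47350126e+00]), 'qd': array([ 0.07633462, -0.07200591,  0.08754481,  0.04700233,  0.0104033 ,
        0.02902011]), 'joint_torque': array([ 5.04036655e-05, -8.78835726e+01, -3.81850934e+01,  7.05089397e-02,
        5.32921928e-02, -1.39252770e-04]), 'ee_pos': array([0.26247292, 0.56679405, 0.21332717]), 'tcp_rot': array([ -95.59662873,   89.92815486, -120.44672716]), 'wrist_force': array([ 0.31537469, -0.25289547,  0.39641554]), 'torque': array([-0.0403174 , -0.05072209,  0.01499617]), 'gripper_width': 0.09099305677613084} 0.0188
scene [[488.8316729527757, 0.0, 323.6377822369213], [0.0, 488.8316729527757, 237.078540851553], [0.0, 0.0, 1.0]] [0.03429829 0.         0.         0.         0.        ] [ 0.02342196 -0.44249836  0.92901736] [-142.58613172   -0.41209983  -51.97802459] None
side [[468.03458456014044, 0.0, 316.7314931340163], [0.0, 468.03458456014044, 248.09879995217693], [0.0, 0.0, 1.0]] [-0.02270154  0.          0.          0.          0.        ] [ 0.00698281 -0.72985649  0.76683877] [-127.23607512    0.44709627  -38.25230232] None
wrist [[413.7281891375768, 0.0, 313.4419031733663], [0.0, 413.7281891375768, 238.47992586734765], [0.0, 0.0, 1.0]] [0.01809726 0.         0.         0.         0.        ] None None [[-5.37397080e-05 -2.55849635e-01  9.66716588e-01 -1.71354975e-01]
 [ 9.99999933e-01  3.35561968e-04  1.44399210e-04 -2.75093091e-04]
 [-3.61337806e-04  9.66716531e-01  2.55849599e-01 -7.06405752e-02]
 [ 0.00000000e+00  0.00000000e+00  0.00000000e+00  1.00000000e+00]]
```

View pics/scene0.png

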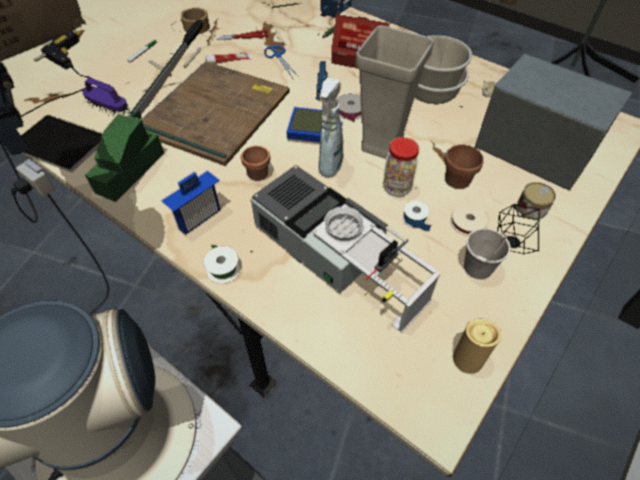

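View pics/side0.png

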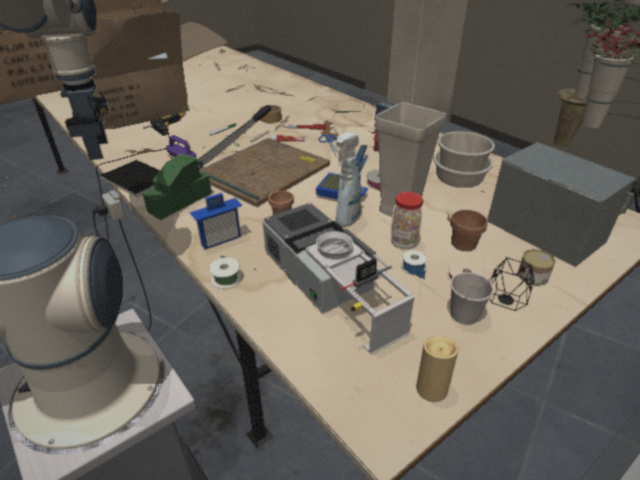

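Scene: filter at about (192,200), extractor (335,235) with the bay at (322,210), grip at (388,252), clip at (389,295). The ribbon is at (222,264), the pot at (256,162) and the candle at (477,345).

```bash
cat >> h.py <<'E'
def cloud(n,f=None):
    s,K,d,T=snap(n,f)
    if T is None:
        T=np.eye(4);T[:3,:3]=R.from_euler('xyz',s['attitude'],degrees=True).as_matrix();T[:3,3]=s['position']
    v,u=np.mgrid[0:480,0:640]
    p=cv2.undistortPoints(np.stack([u,v],-1).reshape(-1,1,2).astype(np.float64),K,d).reshape(480,640,2)
    z=s['z_map'].astype(float); P=np.dstack([p*z[...,None],z])
    W=P@T[:3,:3].T+T[:3,3]; W[z==0]=np.nan
    return s['frame'],W,p,T
def ray(p,T,v,u,h):  # point at height h on pixel ray
    r=T[:3,:3]@np.array([*p[v,u],1]); return T[:3,3]+r*(h-T[2,3])/r[2]
E
python3 - <<'E'
from h import *
F,W,p,T=cloud('scene')
for n,(u,v,h) in dict(table=(300,290,0),tabtop=(188,178,.1475),pot=(256,152,.07),candle=(482,328,.131),rib=(222,257,.04),chamber=(290,187,.111),clip=(389,295,.114),grip=(388,248,.159),bell=(344,222,.139)).items():
    print(n,W[v,u].round(3),ray(p,T,v,u,h).round(3))
im=cv2.convertScaleAbs(F,alpha=1.4)
a=cv2.resize(im[160:335,245:445],None,fx=4,fy=4,interpolation=cv2.INTER_CUBIC)[:600]; a=cv2.resize(im[165:335,240:445],(800,663),interpolation=cv2.INTER_CUBIC); a=cv2.resize(a,(720,597))
cv2.imwrite('pics/c1.png',a)
cv2.imwrite('pics/c2.png',cv2.resize(im[160:240,160:230],None,fx=7,fy=7,interpolation=cv2.INTER_CUBIC))
E
```

```text
table [ 0.439 -0.06  -0.   ] [ 0.439 -0.06   0.   ]
tabtop [0.441 0.257 0.148] [0.442 0.257 0.148]
pot [0.668 0.277 0.049] [0.653 0.26  0.07 ]
candle [ 0.532 -0.42   0.115] [ 0.522 -0.421  0.131]
rib [0.382 0.117 0.034] [0.38  0.114 0.04 ]
chamber [0.585 0.087 0.112] [0.586 0.087 0.111]
clip [ 0.486 -0.248  0.113] [ 0.486 -0.248  0.114]
grip [ 0.546 -0.2    0.161] [ 0.548 -0.199  0.159]
bell [ 0.584 -0.068  0.104] [ 0.561 -0.084  0.139]
```

View pics/c1.png

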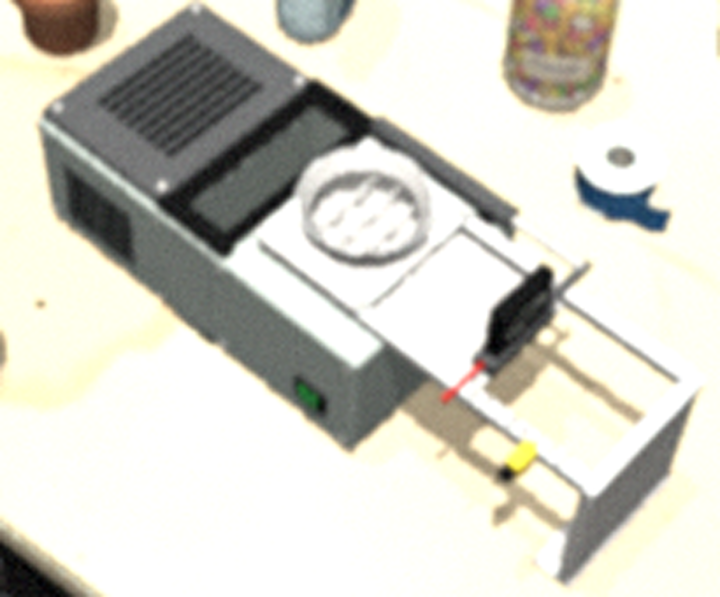

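View pics/c2.png

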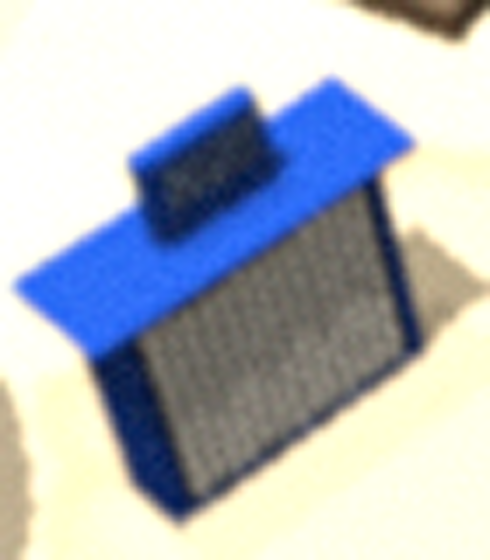

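c1 shows the chamber screws at (197,9), (57,105), (163,186), (300,80), the empty bay, the red pointer tip at (447,398) and the clip at (521,458). c2 shows the filter rim corners at (15,285), (93,357), (413,142), (333,77).

```bash
python3 - <<'E'
from h import *
F,W,p,T=cloud('scene')
def pt(u,v,h):
    f=lambda a: cv2.remap(a.astype(np.float32),np.float32([[u]]),np.float32([[v]]),1)[0,0]
    q=[f(p[...,0]),f(p[...,1]),1]; r=T[:3,:3]@q; return (T[:3,3]+r*(h-T[2,3])/r[2])
A=lambda u,v,h: pt(240+u/3.512,165+v/3.512,h)
B=lambda u,v,h: pt(160+u/7-.4,160+v/7-.4,h)
S=np.array([A(*c,.111) for c in[(197,9),(57,105),(163,186),(300,80)]])
print('screws',S.round(3).tolist(),'mean',S.mean(0).round(4))
ang=lambda d:np.degrees(np.arctan2(d[1],d[0])).round(1)
print('ydir',ang(S[1]-S[2]),ang(S[0]-S[3]),'xdir',ang(S[0]-S[1]),ang(S[3]-S[2]))
C=np.array([B(*c,.108) for c in[(15,285),(93,357),(413,142),(333,77)]])
print('filter',C.round(4).tolist(),C.mean(0).round(4)); print([np.linalg.norm(C[i]-C[i-1]).round(4) for i in range(4)],ang(C[2]-C[1]),ang(C[3]-C[0]))
print('bay corners',[A(*c,.111).round(4).tolist() for c in[(316,80),(376,128),(225,252),(163,195)]])
print('clip',A(521,458,.114),'tip',A(447,398,.116))
print('track end',A(697,380,.114),A(592,492,.114))
E
```

```text
screws [[0.642, 0.117, 0.111], [0.52, 0.131, 0.111], [0.511, 0.034, 0.111], [0.634, 0.022, 0.111]] mean [0.5769 0.0759 0.111 ]
ydir 84.7 84.9 xdir -6.7 -5.3
filter [[0.3794, 0.2861, 0.108], [0.3744, 0.244, 0.108], [0.5023, 0.2328, 0.108], [0.507, 0.2753, 0.108]] [0.4408 0.2595 0.108 ]
[np.float64(0.1281), np.float64(0.0424), np.float64(0.1284), np.float64(0.0427)] -5.0 -4.8
bay corners [[0.6406, 0.0142, 0.111], [0.6313, -0.041, 0.111], [0.4951, -0.0288, 0.111], [0.5056, 0.0291, 0.111]]
clip [ 0.48409979 -0.24775572  0.114     ] tip [ 0.4897607  -0.19430219  0.116     ]
track end [ 0.58855147 -0.29771184  0.114     ] [ 0.49013908 -0.28952601  0.114     ]
```

```bash
python3 - <<'E'
from h import *
s=observe(); M=R.from_euler('xyz',s['tcp_rot'],degrees=True).as_matrix(); print(M.round(3), np.degrees(np.arctan2(M[1,1],M[0,1])),np.degrees(np.arctan2(M[1,2],M[0,2])))
E
```

```text
[[-0.     0.42   0.907]
 [-0.001  0.907 -0.42 ]
 [-1.    -0.001 -0.   ]] 65.146342358466 -24.853659438752707
```

Call:
{"name": "jog_arm", "arguments": {
  "grip": [-0.4,-0.4,-0.4,-0.4,-0.4,-0.4,-0.4,-0.4,-0.4,-0.4,-0.4,-0.4],
  "xyz": [
    [0.017,-0.03,0.002],
    [0.018,-0.031,0.002],
    [0.018,-0.031,0.002],
    [0.018,-0.031,0.002],
    [0.018,-0.031,0.002],
    [0.018,-0.031,0.002],
    [0.018,-0.031,0.002],
    [0.018,-0.031,0.002],
    [0.018,-0.031,0.002],
    [0.0175,-0.029,0.002],
    [0,0,0],
    [0,0,0]
  ],
  "angular": [
    [0,0,2],
    [0,0,2],
    [0,0,2],
    [0,0,2],
    [0,0,2],
    [0,0,2],
    [0,0,2],
    [0,0,2],
    [0,0,2],
    [0,0,2],
    [0,0,0],
    [0,0,0]
  ],
  "newtons": 25
}}

```text
t: 1.45
ee_pos: [0.4414, 0.2597, 0.2339]
tcp_rot: [137.5, 90.0, 132.5]
wrist_force: [0.1, -0.0, -0.3]
gripper_width: 0.0639
```

```bash
python3 - <<'E'
from h import *
F,W,p,T=cloud('wrist','w1.png')
s=observe(); M=R.from_euler('xyz',s['tcp_rot'],degrees=True).as_matrix(); print(s['ee_pos'],np.degrees(np.arctan2(M[1,1],M[0,1])),s['gripper_width'])
b=F.astype(int); m=(b[...,0]>1.5*b[...,2]+30)
for lo,hi,n in((.144,.151,'tabtop'),(.104,.112,'rimtop')):
    k=m&(W[...,2]>lo)&(W[...,2]<hi)&(abs(W[...,0]-.44)<.1)&(abs(W[...,1]-.26)<.06)
    q=W[k][:,:2].astype(np.float32)
    print(n,len(q), cv2.minAreaRect(q) if len(q) else 0, np.median(W[k][:,2]))
E
```

```text
[0.4409711  0.26031315 0.23383242] 85.09182580308796 0.0642971571279157
tabtop 1024 ((0.44195556640625, 0.2604080140590668), (0.00996635016053915, 0.048100631684064865), 84.99340057373047) 0.14762208155728604
rimtop 9127 ((0.4421713352203369, 0.2604660391807556), (0.04473022371530533, 0.13085244596004486), 85.0233383178711) 0.10802918592953781
```

View pics/w1.png

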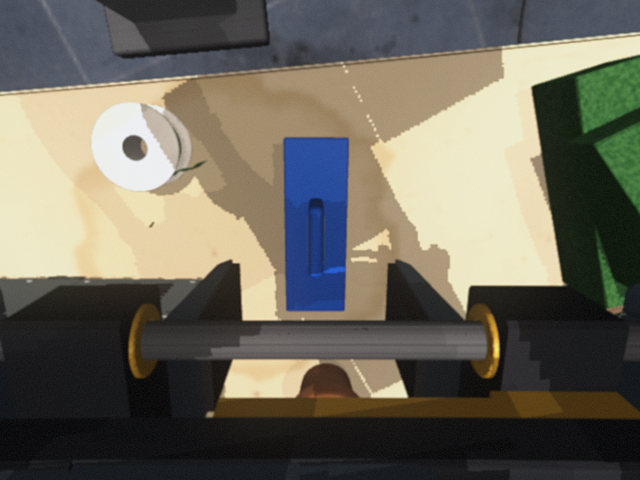

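The wrist view shows the tab centred between the fingers. The measured tab is 10 x 48 mm at (0.442, 0.2604), yaw -5°, which agrees with the given sizes. I'll descend and grip.

Call:
{"name": "jog_arm", "arguments": {
  "grip": [-0.4,-0.4,-0.4,-0.4,-0.4,-0.4,1,1,1,1,1,1,1,1],
  "xyz": [
    [0.0005,0,-0.025],
    [0.0005,0,-0.025],
    [0,0,-0.025],
    [0,0,-0.025],
    [0,0,-0.017],
    [0,0,0],
    [0,0,0],
    [0,0,0],
    [0,0,0],
    [0,0,0],
    [0,0,0],
    [0,0,0],
    [0,0,0],
    [0,0,0]
  ],
  "angular": [
    [0,0,0],
    [0,0,0],
    [0,0,0],
    [0,0,0],
    [0,0,0],
    [0,0,0],
    [0,0,0],
    [0,0,0],
    [0,0,0],
    [0,0,0],
    [0,0,0],
    [0,0,0],
    [0,0,0],
    [0,0,0]
  ],
  "newtons": 30
}}

```text
t: 2.9
ee_pos: [0.4422, 0.2601, 0.1169]
tcp_rot: [-99.7, 90.0, -104.6]
wrist_force: [-0.4, -0.1, -0.8]
gripper_width: 0.0101
```

Call:
{"name": "jog_arm", "arguments": {
  "grip": [1,1,1,1,1,1,1,1,1,1,1,1,1],
  "xyz": [
    [0,0,0.01],
    [0,0,0.02],
    [0,0,0.025],
    [0,0,0.03],
    [0,0,0.03],
    [0,0,0.03],
    [0,0,0.02],
    [0.012,-0.025,0],
    [0.02,-0.025,0],
    [0.02,-0.025,0],
    [0.013,-0.025,0],
    [0,0,0],
    [0,0,0]
  ],
  "angular": [
    [0,0,0],
    [0,0,0],
    [0,0,0],
    [0,0,0],
    [0,0,0],
    [0,0,0],
    [0,0,0],
    [0,0,0],
    [0,0,0],
    [0,0,0],
    [0,0,0],
    [0,0,0],
    [0,0,0]
  ]
}}

```text
t: 4.2
ee_pos: [0.5071, 0.1597, 0.2823]
tcp_rot: [148.6, 90.0, 143.6]
wrist_force: [-0.2, 0.2, -2.1]
gripper_width: 0.0098
```

```bash
cat > bay.py <<'E'
from h import *
print({k:observe()[k] for k in('ee_pos','tcp_rot','wrist_force','gripper_width')})
a=np.radians(-5.2); ax=np.array([np.cos(a),np.sin(a)]); ay=np.array([-ax[1],ax[0]]); c0=np.array([.568,-.007])
for n in('scene','side','wrist'):
    F,W,p,T=cloud(n,n+'2.png'); q=W[...,:2]-c0; X=q@ax; Y=q@ay; Z=W[...,2]
    g=(abs(X)<.12)&(abs(Y)<.05)
    # top surface of bezel, ~0.112, dark
    k=g&(abs(Z-.112)<.0035)&(F.max(-1)<70)
    print(n,k.sum(),'bezel',cv2.minAreaRect(W[k][:,:2].astype(np.float32)) if k.sum()>20 else 0)
    # chamber
    k=(abs(X)<.1)&(Y>.03)&(Y<.16)&(abs(Z-.111)<.004)
    if k.sum()>50: print('  chamber',cv2.minAreaRect(W[k][:,:2].astype(np.float32)))
    k=(abs(X)<.045)&(Y<.028)&(Y>-.028)&(Z<.095); 
    if k.sum(): print('  hole',k.sum(),np.percentile(X[k],[1,99]).round(4),np.percentile(Y[k],[1,99]).round(4))
E
python3 bay.py
```

```text
{'ee_pos': array([0.50707649, 0.15974191, 0.28228357]), 'tcp_rot': array([148.55340946,  89.98527488, 143.62176068]), 'wrist_force': array([-0.19305374,  0.1958794 , -2.11138063]), 'gripper_width': 0.009776668390577456}
scene 440 bezel ((0.5674111247062683, 0.004839636385440826), (0.07650613784790039, 0.1432819664478302), 85.24315643310547)
  chamber ((0.5753574371337891, 0.07847525179386139), (0.11146396398544312, 0.1443248838186264), 84.82594299316406)
  hole 352 [-0.0443  0.0439] [-0.0232  0.0207]
side 225 bezel ((0.5657742023468018, 0.007502246648073196), (0.07698507606983185, 0.1473829299211502), 89.35633087158203)
  chamber ((0.574144184589386, 0.07753265649080276), (0.10977715998888016, 0.1415872871875763), 84.47171020507812)
  hole 391 [-0.0436  0.0272] [-0.0266  0.0272]
wrist 2878 bezel ((0.5686118006706238, 0.002511851489543915), (0.07877635955810547, 0.14498476684093475), 81.86832427978516)
  chamber ((0.5405367612838745, 0.06980542838573456), (0.08798562735319138, 0.07422562688589096), 84.7885513305664)
  hole 2304 [-0.0436  0.0429] [-0.0154 -0.0137]
```

View pics/wrist2.png

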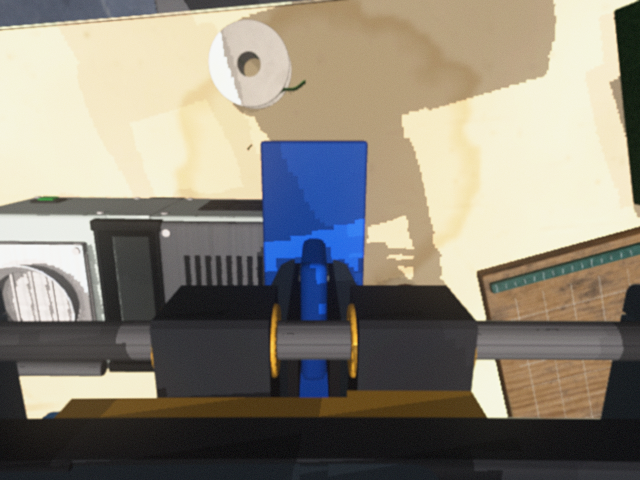

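The held filter is level and its yaw matches. The bay slot shows at about x 113–162, y 235–320, partly hidden by the gripper.

```bash
python3 - <<'E'
from h import *
a=np.radians(-5.1); ax=np.array([np.cos(a),np.sin(a)]); ay=np.array([-ax[1],ax[0]]); c0=np.array([.568,-.007])
for n in('scene','wrist'):
    F,W,p,T=cloud(n); q=W[...,:2]-c0; X=q@ax; Y=q@ay; Z=W[...,2]
    k=(abs(X)<.07)&(abs(Y)<.025)&(Z<.1)&(Z>.005)
    print(n,k.sum())
    print(' X',np.histogram(X[k],np.arange(-.07,.071,.004))[0])
    print(' Y',np.histogram(Y[k],np.arange(-.026,.027,.002))[0])
    k2=k&(Z>.03)&(X>.05); print(' +x wall',k2.sum(),np.median(X[k2]) if k2.any() else 0)
    for s in(1,-1):
        k2=k&(Z>.03)&(Z<.1)&(abs(X)<.045)&(s*Y>.008); 
        if k2.sum()>20: print(' y wall',s,k2.sum(),np.median(Y[k2]), 'slope',np.degrees(np.polyfit(X[k2],Y[k2],1)[0]))
    # bezel outer -x and +x edge; body sides
    for s in (1,-1):
        k2=(s*X>.06)&(s*X<.09)&(Z>.02)&(Z<.095)&(Y>-.02)&(Y<.15)
        if k2.sum()>20: print(' x side',s,k2.sum(),np.median(X[k2]),'slope',np.degrees(np.polyfit(Y[k2],X[k2],1)[0]))
E
```

```text
scene 504
 X [ 0  0  0  1  1  5  9  8 15 14 15 16 21 21 15 17 18 20 16 23 15 18 16 18
 14 21 19 15 18 15 15 73 12  0  0]
 Y [  0   1   0   0   0   0   0   0   2   0   2   2   3   4   7   6   6   6
   8   8  10 197 231  11   0   0]
 +x wall 100 0.0560295337668084
 y wall 1 374 0.018145337609368095 slope -0.137678684413439
 x side -1 899 -0.07476829874696712 slope 0.14476869424865962
wrist 2669
 X [  0   0   0   2  27  56  77 111 123 132 130 123 125 128 121 135 118 121
 125 115 122 120 114 118 102  88  73  60  45  35  20   3   0   0   0]
 Y [   0    0    0    0    0 2458  211    0    0    0    0    0    0    0
    0    0    0    0    0    0    0    0    0    0    0    0]
 +x wall 20 0.051619324939800926
 y wall -1 2474 -0.014571644516631625 slope -0.3009297631107995
 x side -1 1945 -0.07416206185131703 slope -0.17488909971958289
```

Call:
{"name": "jog_arm", "arguments": {
  "grip": [1,1,1,1,1,1,1,1,1,1,1,1,1,1,1,1],
  "xyz": [
    [0.006,-0.0155,0],
    [0.01,-0.025,0],
    [0.01,-0.03,0],
    [0.01,-0.03,0],
    [0.01,-0.03,0],
    [0.01,-0.025,0],
    [0.005,-0.01,0],
    [0,0,0],
    [0,0,-0.015],
    [0,0,-0.02],
    [0,0,-0.015],
    [0,0,-0.005],
    [0,0,-0.005],
    [0,0,-0.005],
    [0,0,0],
    [0,0,0]
  ],
  "angular": [
    [0,0,0],
    [0,0,0],
    [0,0,0],
    [0,0,0],
    [0,0,0],
    [0,0,0],
    [0,0,0],
    [0,0,0],
    [0,0,0],
    [0,0,0],
    [0,0,0],
    [0,0,0],
    [0,0,0],
    [0,0,0],
    [0,0,0],
    [0,0,0]
  ]
}}

```text
t: 6.05
ee_pos: [0.5684, -0.0053, 0.2173]
tcp_rot: [0.8, 90.0, -4.1]
wrist_force: [-0.8, -0.1, -1.3]
gripper_width: 0.0096
```

The filter's underside is at about 0.100 m, already past the lead-ins, with almost no force. I'll continue.

Call:
{"name": "jog_arm", "arguments": {
  "grip": [1,1,1,1,1,1,1,1,1],
  "xyz": [
    [0,0,-0.005],
    [0,0,-0.01],
    [0,0,-0.01],
    [0,0,-0.01],
    [0,0,-0.01],
    [0,0,-0.01],
    [0,0,-0.01],
    [0,0,0],
    [0,0,0]
  ],
  "angular": [
    [0,0,0],
    [0,0,0],
    [0,0,0],
    [0,0,0],
    [0,0,0],
    [0,0,0],
    [0,0,0],
    [0,0,0],
    [0,0,0]
  ]
}}

```text
t: 6.95
ee_pos: [0.5682, -0.0054, 0.1518]
tcp_rot: [178.5, 90.0, 173.6]
wrist_force: [-0.1, -0.2, -1.6]
gripper_width: 0.0097
```

Call:
{"name": "jog_arm", "arguments": {
  "grip": [1,1,1,1,1,1,1,1],
  "xyz": [
    [0,0,-0.008],
    [0,0,-0.006],
    [0,0,-0.004],
    [0,0,-0.003],
    [0,0,-0.002],
    [0,0,-0.001],
    [0,0,0],
    [0,0,0]
  ],
  "angular": [
    [0,0,0],
    [0,0,0],
    [0,0,0],
    [0,0,0],
    [0,0,0],
    [0,0,0],
    [0,0,0],
    [0,0,0]
  ]
}}

```text
t: 7.75
ee_pos: [0.5681, -0.0053, 0.1288]
tcp_rot: [1.0, 90.0, -3.9]
wrist_force: [-6.4, 1.5, 15.4]
gripper_width: 0.0097
```

Call:
{"name": "jog_arm", "arguments": {
  "grip": [0.4,0.4,0.4,0.4,0.4,0.4,0.4,0.4,0.4,0.4,0.4],
  "xyz": [
    [0,0,0.001],
    [0,0,0],
    [0,0,0],
    [0,0,0],
    [0,0,0.01],
    [0,0,0.02],
    [0,0,0.03],
    [0,0,0.03],
    [0,0,0.03],
    [0,0,0],
    [0,0,0]
  ],
  "angular": [
    [0,0,0],
    [0,0,0],
    [0,0,0],
    [0,0,0],
    [0,0,0],
    [0,0,0],
    [0,0,0],
    [0,0,0],
    [0,0,0],
    [0,0,0],
    [0,0,0]
  ]
}}

```text
t: 8.85
ee_pos: [0.5684, -0.0054, 0.2498]
tcp_rot: [-3.6, 89.9, -8.5]
wrist_force: [-0.2, -0.7, -0.5]
gripper_width: 0.0273
```

```bash
python3 - <<'E'
from h import *
s=observe();print(s['t'],s['ee_pos'],s['wrist_force'],s['gripper_width'])
a=np.radians(-5.2); ax=np.array([np.cos(a),np.sin(a)]); ay=np.array([-ax[1],ax[0]]); c0=np.array([.5681,-.0055])
for n in('scene','side','wrist'):
    F,W,p,T=cloud(n,n+'3.png'); b=F.astype(int); q=W[...,:2]-c0; X=q@ax; Y=q@ay; Z=W[...,2]
    m=(b[...,0]>1.5*b[...,2]+30)&(abs(X)<.08)&(abs(Y)<.03)
    for lo,hi in((.11,.135),(.152,.18)):
        k=m&(Z>lo)&(Z<hi)
        if k.sum()>10: print(n,k.sum(),np.percentile(Z[k],[10,50,90]).round(4),cv2.minAreaRect(W[k][:,:2].astype(np.float32)))
    # yellow clip, red pointer, black grip in ext axes
    y=(b[...,1]>120)&(b[...,2]>120)&(b[...,0]<.45*b[...,2])&(Z>.1)&(Z<.125)&(abs(Y+.24)<.05)&(abs(X)<.12)
    r=(b[...,2]>130)&(b[...,1]<.55*b[...,2])&(b[...,0]<.55*b[...,2])&(Z>.1)&(Z<.13)&(abs(Y+.2)<.06)&(abs(X)<.12)
    g=(F.max(-1)<80)&(Z>.154)&(Z<.165)&(abs(X)<.06)&(abs(Y+.2)<.06)
    for nm,k in(('clip',y),('ptr',r),('grip',g)):
        if k.sum()>3: print(' ',nm,k.sum(),'X',X[k].mean().round(4),X[k].min().round(4),X[k].max().round(4),'Y',Y[k].mean().round(4),Y[k].min().round(4),Y[k].max().round(4),'Z',np.median(Z[k]).round(4),W[k].mean(0).round(4))
E
```

```text
8.85 [ 0.56840329 -0.00544488  0.24979154] [-0.20153207 -0.74004987 -0.49841134] 0.027270231298367115
scene 829 [0.1167 0.1189 0.1213] ((0.5667203664779663, -0.0025594420731067657), (0.052471548318862915, 0.13271598517894745), 85.44026947021484)
scene 91 [0.1545 0.1575 0.1602] ((0.5660970211029053, -0.0055471621453762054), (0.011328037828207016, 0.048176608979701996), 85.49918365478516)
  clip 38 X -0.0605 -0.069 -0.0522 Y -0.2475 -0.2517 -0.2428 Z 0.1134 [ 0.4854 -0.2465  0.1136]
  ptr 13 X -0.0486 -0.0633 -0.0308 Y -0.1932 -0.1947 -0.1886 Z 0.117 [ 0.5022 -0.1935  0.1159]
  grip 103 X -0.0033 -0.0258 0.021 Y -0.1956 -0.2009 -0.1886 Z 0.1575 [ 0.5471 -0.2     0.1575]
side 486 [0.116  0.118  0.1257] ((0.5650407075881958, -0.008682481944561005), (0.047710172832012177, 0.1316756010055542), 84.80363464355469)
side 58 [0.1543 0.1571 0.1591] ((0.5648666620254517, -0.008896739222109318), (0.009708026424050331, 0.04409664869308472), 84.7916259765625)
  clip 29 X -0.0624 -0.071 -0.0541 Y -0.2497 -0.2541 -0.2442 Z 0.113 [ 0.4833 -0.2485  0.113 ]
  ptr 7 X -0.0536 -0.0617 -0.0339 Y -0.1943 -0.1962 -0.1873 Z 0.1154 [ 0.4972 -0.1942  0.1151]
  grip 78 X -0.003 -0.0267 0.0216 Y -0.1981 -0.2047 -0.1914 Z 0.157 [ 0.5472 -0.2025  0.1568]
wrist 9605 [0.119  0.12   0.1209] ((0.5689253807067871, -0.006035188212990761), (0.04797801002860069, 0.13470856845378876), 85.1165771484375)
wrist 1103 [0.1576 0.1595 0.1606] ((0.5673485398292542, -0.005680558737367392), (0.010546213947236538, 0.047612156718969345), 84.85011291503906)
  clip 4 X -0.0603 -0.0627 -0.0579 Y -0.1958 -0.1967 -0.1952 Z 0.1185 [ 0.4903 -0.1951  0.1184]
  ptr 208 X -0.0464 -0.0635 -0.0297 Y -0.1947 -0.1993 -0.1927 Z 0.118 [ 0.5042 -0.1952  0.1181]
  grip 1519 X -0.0013 -0.0248 0.0241 Y -0.1932 -0.2016 -0.1879 Z 0.1586 [ 0.5493 -0.1977  0.1582]
```

Filter checks out home and released: rim top at 0.120 m and tab at 0.1595 m, as required. The gate is still shut, so I'll go above the grip.

Call:
{"name": "jog_arm", "arguments": {
  "grip": [-0.1,-0.1,-0.1,-0.1,-0.1,-0.1,-0.1,-0.1,-0.1,-0.1],
  "xyz": [
    [-0.001,-0.014,0],
    [-0.002,-0.025,0],
    [-0.003,-0.03,0],
    [-0.003,-0.03,0],
    [-0.003,-0.03,0],
    [-0.003,-0.03,0],
    [-0.003,-0.025,0],
    [-0.0015,-0.01,0],
    [0,0,0],
    [0,0,0]
  ],
  "angular": [
    [0,0,0],
    [0,0,0],
    [0,0,0],
    [0,0,0],
    [0,0,0],
    [0,0,0],
    [0,0,0],
    [0,0,0],
    [0,0,0],
    [0,0,0]
  ]
}}

```text
t: 10.0
ee_pos: [0.5485, -0.1989, 0.2486]
tcp_rot: [142.3, 90.0, 137.5]
wrist_force: [-0.6, 0.9, 0.1]
gripper_width: 0.0503
```

```bash
cat > gate.py <<'E'
from h import *
import sys
s=observe();print(s['t'],s['ee_pos'],s['wrist_force'],s['gripper_width'])
a=np.radians(-5.1); ax=np.array([np.cos(a),np.sin(a)]); ay=np.array([-ax[1],ax[0]]); c0=np.array([.5681,-.0055])
print('tcp Y',(s['ee_pos'][:2]-c0)@ay)
for n in('scene','side','wrist'):
    F,W,p,T=cloud(n,n+sys.argv[1]+'.png'); b=F.astype(int); q=W[...,:2]-c0; X=q@ax; Y=q@ay; Z=W[...,2]
    y=(b[...,1]>100)&(b[...,2]>100)&(b[...,0]<.45*b[...,2])&(b[...,1]>.7*b[...,2])&(Z>.108)&(Z<.12)&(abs(Y+.24)<.05)&(abs(X+.06)<.02)
    r=(b[...,2]>110)&(b[...,1]<.55*b[...,2])&(b[...,0]<.55*b[...,2])&(Z>.11)&(Z<.13)&(abs(Y+.22)<.08)&(abs(X+.045)<.03)
    g=(F.max(-1)<80)&(Z>.154)&(Z<.163)&(abs(X)<.06)&(abs(Y+.22)<.08)
    for nm,k in(('clip',y),('ptr',r),('grip',g)):
        if k.sum()>3:
            u,v=np.nonzero(k)[1],np.nonzero(k)[0]
            print(n,nm,k.sum(),'X',np.percentile(X[k],[2,50,98]).round(4),'Y',np.percentile(Y[k],[2,50,98]).round(4),'Z',np.median(Z[k]).round(4),'px',u.mean().round(1),v.mean().round(1))
E
python3 gate.py 4
```

```text
10.0 [ 0.54850695 -0.19888232  0.24859263] [-0.59292055  0.89389089  0.07794   ] 0.0502955159794647
tcp Y -0.19435844178830441
scene clip 40 X [-0.0701 -0.0615 -0.0533] Y [-0.2517 -0.2475 -0.2429] Z 0.1136 px 387.9 295.0
scene ptr 12 X [-0.0625 -0.0446 -0.0303] Y [-0.1952 -0.1935 -0.1909] Z 0.1166 px 371.8 272.8
scene grip 126 X [-0.0257 -0.0026  0.0209] Y [-0.2005 -0.1957 -0.1891] Z 0.1576 px 388.4 248.6
side clip 34 X [-0.0704 -0.0626 -0.0546] Y [-0.2549 -0.25   -0.2453] Z 0.1128 px 357.7 305.1
side ptr 10 X [-0.0639 -0.0568 -0.0331] Y [-0.1975 -0.1953 -0.1948] Z 0.1156 px 346.1 286.6
side grip 87 X [-0.0265 -0.0038  0.0208] Y [-0.203  -0.1975 -0.1914] Z 0.1568 px 365.9 263.6
wrist clip 364 X [-0.069  -0.06   -0.0508] Y [-0.2523 -0.2475 -0.2429] Z 0.1148 px 240.3 146.7
wrist ptr 146 X [-0.0632 -0.0467 -0.0302] Y [-0.1958 -0.1951 -0.1942] Z 0.1183 px 313.0 166.5
wrist grip 1257 X [-0.0243 -0.0022  0.022 ] Y [-0.2007 -0.1954 -0.1895] Z 0.159 px 312.4 240.9
```

View pics/wrist4.png

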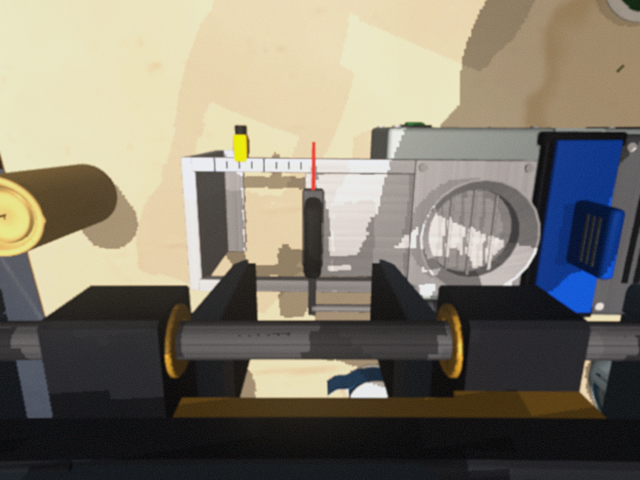

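The wrist view shows the clip at column 240 and the pointer at 313, so about 52.5 mm to pull. The fingers straddle the grip.

Call:
{"name": "jog_arm", "arguments": {
  "grip": [-0.1,-0.1,-0.1,-0.1,-0.1,-0.1,-0.1,-0.1,1,1,1,1,1,1,1,1],
  "xyz": [
    [0.001,-0.001,-0.015],
    [0.001,0,-0.02],
    [0,0,-0.025],
    [0,0,-0.025],
    [0,0,-0.02],
    [0,0,-0.0165],
    [0,0,0],
    [0,0,0],
    [0,0,0],
    [0,0,0],
    [0,0,0],
    [0,0,0],
    [0,0,0],
    [0,0,0],
    [0,0,0],
    [0,0,0]
  ],
  "angular": [
    [0,0,0],
    [0,0,0],
    [0,0,0],
    [0,0,0],
    [0,0,0],
    [0,0,0],
    [0,0,0],
    [0,0,0],
    [0,0,0],
    [0,0,0],
    [0,0,0],
    [0,0,0],
    [0,0,0],
    [0,0,0],
    [0,0,0],
    [0,0,0]
  ],
  "newtons": 40
}}

```text
t: 11.75
ee_pos: [0.5508, -0.2001, 0.1276]
tcp_rot: [63.4, 90.0, 58.6]
wrist_force: [-0.9, 5.3, 5.5]
gripper_width: 0.0119
```

Call:
{"name": "jog_arm", "arguments": {
  "grip": [1,1,1,1,1,1,1,1,1,1,1,1,1,1],
  "xyz": [
    [-0.0002,-0.002,0],
    [-0.0003,-0.004,0],
    [-0.0005,-0.005,0],
    [-0.0005,-0.006,0],
    [-0.0005,-0.006,0],
    [-0.0005,-0.006,0],
    [-0.0005,-0.006,0],
    [-0.0005,-0.006,0],
    [-0.0005,-0.005,0],
    [-0.0004,-0.004,0],
    [-0.0002,-0.0023,0],
    [0,0,0],
    [0,0,0],
    [0,0,0]
  ],
  "angular": [
    [0,0,0],
    [0,0,0],
    [0,0,0],
    [0,0,0],
    [0,0,0],
    [0,0,0],
    [0,0,0],
    [0,0,0],
    [0,0,0],
    [0,0,0],
    [0,0,0],
    [0,0,0],
    [0,0,0],
    [0,0,0]
  ]
}}

```text
t: 13.15
ee_pos: [0.5459, -0.2518, 0.1276]
tcp_rot: [109.1, 89.9, 104.2]
wrist_force: [-1.2, 9.8, 8.6]
gripper_width: 0.0124
```

```bash
python3 gate.py 5; python3 -c "
import cv2
a=cv2.imread('pics/wrist5.png'); cv2.imwrite('pics/c5.png',cv2.resize(a[:300],None,fx=1.25,fy=1.25))"
```

```text
13.15 [ 0.54588467 -0.25179049  0.12756553] [-1.2310488   9.79912225  8.6123073 ] 0.012364172796128644
tcp Y -0.24729026155052
scene clip 35 X [-0.0693 -0.0638 -0.0533] Y [-0.2521 -0.2479 -0.2419] Z 0.1135 px 387.6 295.5
scene ptr 12 X [-0.0594 -0.0351 -0.0302] Y [-0.2478 -0.2459 -0.243 ] Z 0.1171 px 393.6 287.4
scene grip 92 X [-0.0253 -0.0164 -0.0016] Y [-0.2638 -0.2469 -0.2325] Z 0.1579 px 406.1 267.6
side clip 32 X [-0.0704 -0.0637 -0.0549] Y [-0.2546 -0.2511 -0.2456] Z 0.1127 px 357.8 305.5
side ptr 13 X [-0.0621 -0.0457 -0.0326] Y [-0.2499 -0.2481 -0.2466] Z 0.116 px 363.6 300.1
side grip 110 X [-0.026  -0.0154  0.0118] Y [-0.2668 -0.2539 -0.2362] Z 0.1579 px 380.8 279.7
wrist clip 726 X [-0.0689 -0.0609 -0.0505] Y [-0.2528 -0.2493 -0.2436] Z 0.1149 px 313.1 153.7
wrist ptr 423 X [-0.0636 -0.0461 -0.0303] Y [-0.2488 -0.2476 -0.2465] Z 0.1183 px 314.6 186.6
wrist grip 3098 X [-0.0249 -0.0136  0.0215] Y [-0.2607 -0.2479 -0.2353] Z 0.1588 px 313.7 305.6
```

View pics/c5.png

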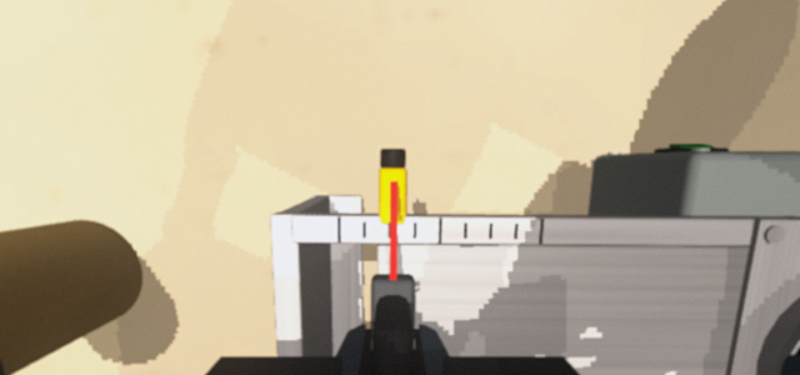

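c5 shows the pointer (column 394) over the clip (columns 379–407), about 0.7 mm short of its middle. I'll trim that and recheck.

Call:
{"name": "jog_arm", "arguments": {
  "grip": [1,1,1,1,1,1],
  "xyz": [
    [-0.0001,-0.0008,0],
    [0,0,0],
    [0,0,0],
    [0,0,0],
    [0,0,0],
    [0,0,0]
  ],
  "angular": [
    [0,0,0],
    [0,0,0],
    [0,0,0],
    [0,0,0],
    [0,0,0],
    [0,0,0]
  ]
}}

```text
t: 13.9
ee_pos: [0.5458, -0.2525, 0.1276]
tcp_rot: [107.7, 89.9, 102.8]
wrist_force: [-0.5, 10.4, 8.4]
gripper_width: 0.0117
```

```bash
python3 gate.py 6 | grep -v grip
```

```text
13.9 [ 0.54581816 -0.25251921  0.12756484] [-0.51528664 10.37422029  8.36706561] 0.011730078259797463
tcp Y -0.24802200559210974
scene clip 40 X [-0.0695 -0.0635 -0.0536] Y [-0.252  -0.2484 -0.2416] Z 0.1138 px 387.6 295.3
scene ptr 6 X [-0.0364 -0.0324 -0.0307] Y [-0.2478 -0.247  -0.2457] Z 0.1164 px 397.0 284.8
side clip 31 X [-0.0703 -0.0636 -0.0554] Y [-0.2539 -0.2513 -0.2448] Z 0.1125 px 357.7 305.5
side ptr 6 X [-0.0577 -0.034  -0.0325] Y [-0.2496 -0.248  -0.2465] Z 0.1147 px 366.8 299.0
wrist clip 745 X [-0.0689 -0.0609 -0.0505] Y [-0.2527 -0.247  -0.2435] Z 0.1149 px 315.7 154.1
wrist ptr 431 X [-0.0636 -0.0464 -0.0304] Y [-0.2496 -0.2483 -0.2473] Z 0.1183 px 314.7 186.6
```

View pics/scene6.png

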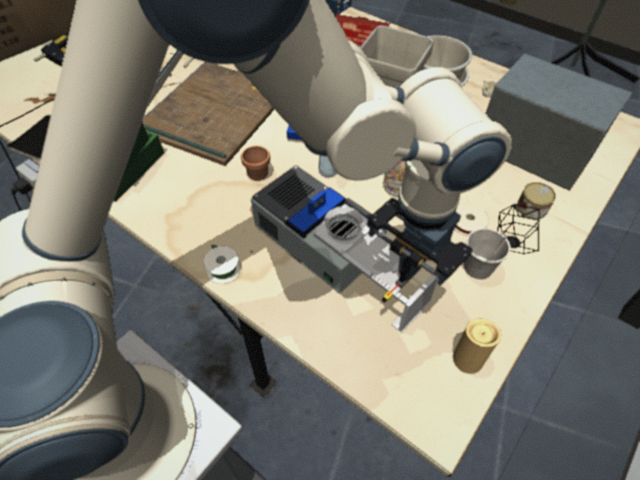

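The pointer is at Y -0.2483 and the clip's middle at -0.2481. The filter is home (blue at (318,208)), and the ribbon, pot and candle are where they were. Handing in.

```bash
python3 -c "
from h import *
print(manip.hand_in())"
```

```text
the job is handed in; nothing more can be done
None
```

The filter is home in the bay and released, and the gate is held open at the clip. I handed the job in at about 14 s.

- **Filter:** I pinched it by its tab, slid it into the bay with the gate still shut, and let go. The wrist camera then put the rim top at 0.120 m and the tab top at 0.1595 m, which is the home height. The final scene picture still shows it home.
- **Gate:** I pulled it about 53 mm and am still gripping it at 40 N, with about 10 N of spring pull on the wrist.
- **Pointer over clip:** The wrist camera has the pointer at y -0.2483 m and the middle of the clip at -0.2481 m.
- **Disagreement:** The scene and side cameras, which resolve this more coarsely, differ by about 0.2 mm and 1.3 mm, with the pointer slightly short of the clip in the side view.
- **Left alone:** The clip's measured position is the same to within about 1 mm before and after the pull. The ribbon, pot and candle look unmoved in the last scene picture.
- **Forces:** The highest reading at the end of any move was about 17 N, when the filter seated. A steady vertical force of about 8 N remained while holding the gate; I did not trace its cause.

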